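# Point out the tube that stands proud, seat it and log it

## Robot

A 6-joint arm with a two-finger parallel gripper is mounted at the origin on a cart in front of the work surface, level with it; the furniture and walls round the work are solid. World frame = base frame: x ahead of the robot, y to its left, z up, the work surface at z = 0. Lengths are in mm, angles in rad, forces in N, time in s.
With the tool pointing down it reaches from about 150 to 775 mm from the base axis. Payload 6.1 kg.
Tool frame: the origin (TCP) lies on the centre line of the jaws, within the pads' length; the fingertips stand 19 mm ahead of it and the grasp point (between the pads) is the TCP (bot.tcp_to_tips is the z of the fingertips in the tool frame, in mm); z points along the fingers, x is the direction in which the jaws open and shut, and the axes are right-handed (so a half turn about z gives the same grasp; the last joint's range is limited). The gripper opens to 85 mm and grips with 20 to 120 N. Pads are 22 mm wide; open, the fingers measure 114 mm over their backs; the gripper's body (76 mm by 85 mm) begins 54 mm behind the grasp point. The pads swing forward as they close: fully open they stand 13 mm farther back than shut.
Start: joints at [-1.284, 0.126, -0.04, 1.405, 0, 1.571], TCP at [148.508, -503.541, 250.295] pointing down, gripper open.
Joint ranges: [-2.72, 2.72], [-0.95, 1.95], [-1.27, 1.35], [-1.78, 2.02], [-1.46, 1.47], [-3.14, 3.14]. Speed limits (rad/s): [2.39, 2.39, 3.01, 3.14, 3.14, 3.14].

## Interface

Orientations are given as a rotation vector (axis times angle).
In Python, from bench import bot gives the robot as it stands. The module is installed in compiled form; this text tells all that it offers.
- The arm moves only by the tool drive_tool, never from a script. Its argument "targets" is a list of rows, each a list of 2 entries, a list of its own where there are three numbers: the shift along the world's x, y, z in cm, then the turn about the world's z in units of 8 degrees (1.0 is 8 degrees). In form: [[[x, y, z], turn], ...]. A call has 1 to 8 rows; each row shifts and turns the pose as measured when the row begins; what a row does not reach is not made up. A row lasts 1/10 s, in which the tool goes at most 50 mm and 8.59 degrees, less where a joint would pass 70% of its speed; a pose out of reach is approached as far as the arm can. A call with a gripper value outside its range is refused whole. "jaw" is the gripper command: -1 is fully open, 1 is shut, values between are in proportion, set as the call begins (left out, the last holds). The fingers move at their own pace and stop on an object; the grip force is fixed at half the most. Time passes only in rows, so rows that do not move let the fingers close. It gives the time, the measured TCP pose, the force and the opening at its end, in the units of the state.
- bot.get_state(): the state, without advancing time (a new reading comes with each control period).
- bot.get_image(name): name is "scene" or "top"; returns a dict with "color" (420x560x3 uint8, red, green, blue), "fov_y" (degrees; the focal length in pixels is half the picture's height over the tangent of half this angle, whatever the lens; pixels are square), "cx", "cy" (the principal point, pixels), "dist_coeffs" ([k1, k2, p1, p2, k3] as OpenCV has them; the pictures are not rectified), "rvec" (rotation vector, rad) and "tvec" (3), from world to camera coordinates, as OpenCV has them. Camera axes: x right, y down, z forward; pixel columns grow to the right and rows downward; lengths in mm; the calibration is good to about 2 mm. A picture is of the moment at which its call begins. There is no depth.
- bot.job_done(): hands the job in, once; it reports no verdict.
The state is a dict: "clock": time; "q": joint angles; "qvel": joint speeds; "tau": joint torques, N m; "tool_pos": TCP position; "orientation": TCP orientation; "contact_force": force on the tool from outside, world axes, zero at the start; "ft_torque": the same for the moment, N m; "grip_width": finger opening in mm.
Only numpy, scipy, OpenCV 4.12 (cv2) and the standard library are available. Lean on these libraries where they do the work, as an engineer would, in place of code of your own. Each camera call takes 0.05 s, during which the arm holds its last target.

## Task

In the half-filled rack of blood tubes nearest the robot, one of the three tubes inside the rim has not gone all the way down and its cap sticks up above the others: point straight down at that cap with the fingertips, a finger's breadth or two above it and without touching it, and keep still there for about two seconds so that a colleague sees which tube you mean. Then press that tube gently down with the fingertips until it is fully home, level with the others, and after that log the fault by pressing the lever on top of the tally counter right down and letting it spring back. Grasp and lift nothing, and leave the other tubes, the rack and the loose things alone.

Things in the scene. Friction and masses are not known exactly. Their poses are not given: they have to be found in the camera images.
- proud_tube_cap (a point): Centre of the flat top of the cap of the tube that stands proud (13 mm glass tube, 90 mm long, red cap with grey top, 16.4 mm wide and 20 mm tall, nothing over it). The tube is upright in one of three holes of the rack's middle row and can only slide straight up and down: a friction fit that takes about 4 N to push, then a hard stop. At the start this point is 121 to 128 mm above the desk; fully home it is at z = 0.0955, level with the other two.
- proud_tube_glass: The same proud tube, as a whole; origin at the centre of its foot, z up along the tube, cap top at z = 89 mm.
- tube_b_cap (a point): Centre of the cap top of the second tube of the middle row, same shape, already fully home (z = 0.0955). It would slide up if it were pulled.
- tube_c_cap (a point): Centre of the cap top of the third tube of the middle row, same shape, already fully home (z = 0.0955).
- tube_b_glass: The second tube: origin at the centre of its foot, z up.
- tube_c_glass: The third tube: origin at the centre of its foot, z up.
- rack: White moulded tube rack nearest the robot, fixed to the desk, 92 mm (x) by 186 mm (y) by 97 mm tall with its rim of tubes, which cannot move; origin at the centre of its underside, z up. Its middle row runs along its y axis (x = 0) and holds the three tubes at y = -44.1, -8.8 and +26.5 mm in an order that changes; the centre of each is at least 27 mm from the edge of any other tube.
- counter_foot: Black plastic foot of the tally counter, 58 by 74 by 12 mm, stuck to the desk; origin at the centre of its underside, z up, the counter's face looks along its -x. The round off-white counter (46 mm across, 25 mm thick) stands upright on it, a small knob on its -y side and its push lever on top.
- lever_top (a point): Centre of the top end of the counter's push lever at rest, 70 mm above the desk: a flat off-white thumb piece 12 mm (y of the foot) by 5 mm (x of the foot) that stands 11 mm above the case and moves with the lever. It is pressed straight down.
- counter_lever (a joint): Travel of the counter's lever: 0 at rest, 0.0045 m pressed right down. A return spring of about 1.8 N/mm (8 N when fully down) lifts it again.
- bottle_mid (a point): Bystander: loose plastic dropper bottle with a dark cap, 33 mm across, 80 mm tall, standing; point on its axis 40 mm up.
- vial_mid (a point): Bystander: loose small glass vial, 14 mm across, 42 mm tall, standing; point at its centre.
- marker_mid (a point): Bystander: loose marker pen lying on the desk, 135 mm long, 17 mm thick; point at its centre.

How it is judged (in metres and radians):
On the way, in this order (a step that is already met when the one before it is completed fails the run):
1. points at the cap of the proud tube from just above, without touching it, and dwells there while it still stands proud (horizontal distance between the grasp point and proud_tube_cap below 0.015 m and z of the grasp point in the frame of proud_tube_cap between 0.021 and 0.065 m and height (world z) of proud_tube_cap above 0.114 m and contact force between proud_tube_glass and the fingers below 0.1 N and contact force between proud_tube_glass and the arm below 0.1 N), for 1.5 s.
2. the proud tube is pressed fully home (height (world z) of proud_tube_cap below 0.0985 m), for 0.2 s.
3. the tally counter's lever is pressed right down (value of joint counter_lever above 0.0035 m and height (world z) of proud_tube_cap below 0.0985 m), for 0.1 s.
At the end, for the whole second after the job is handed in: All three tubes of the middle row are fully home (cap tops within 3 mm of the seated height), the counter's lever is back up (within 1 mm), and bottle, vial and marker are within 20 mm of where they stood (height (world z) of each of proud_tube_cap, tube_b_cap, tube_c_cap below 0.0985 m and value of joint counter_lever below 0.001 m and distance of each of bottle_mid, vial_mid, marker_mid from where it was at the start of the episode below 0.02 m); the robot touches nothing.
It fails at once if a tube is pulled up (the proud one to a cap height over 140 mm, another by over 5 mm) (height (world z) of proud_tube_cap above 0.14 m or height (world z) of any of tube_b_cap, tube_c_cap above 0.1005 m).
It fails at once if another tube of the middle row is pressed or pinched (over 8 N) ((contact force between tube_b_glass and the fingers above 8 N or contact force between tube_b_glass and the arm above 8 N) or (contact force between tube_c_glass and the fingers above 8 N or contact force between tube_c_glass and the arm above 8 N)).
It fails at once if the proud tube is rammed or squeezed hard (over 50 N) (contact force between proud_tube_glass and the fingers above 50 N or contact force between proud_tube_glass and the arm above 50 N).
It fails at once if the rack is knocked or leaned on (over 25 N) (contact force between rack and the fingers above 25 N or contact force between rack and the arm above 25 N).
It fails at once if a bystander is moved more than 20 mm or lifted (distance of any of bottle_mid, vial_mid, marker_mid from where it was at the start of the episode above 0.02 m).
It also fails if it takes over 56 s, if anything falls off the work surface, if the arm or the gripper's body presses on something with over 40 N, if the wrist force passes 120 N, or if a joint passes its speed limit or range.

## Working session

There is one attempt and no reset: what is moved stays moved. The work goes in short steps, Python scripts to look and compute and a tool call to move; the robot and the scene stay as the last step left them, time stands still between calls to the robot, and variables do not carry over. Pictures are saved under pics/ and viewed, and the job is handed in when it is done.

Besides the shell and the picture viewer there is one more tool, called after "Emit:" as name(argument=value, ...), one argument or row to a line, values as JSON. drive_tool: Moves the arm, as the interface text tells. Its arguments: {"type":"object","properties":{"targets":{"type":"array","items":{"type":"array"}},"jaw":{"type":"number"}},"required":["targets"]}

```bash
mkdir -p pics
python3 - <<'E'
from bench import bot
import cv2,pickle
s=bot.get_state();print(s, bot.tcp_to_tips)
for n in("scene","top"):
    d=bot.get_image(n);pickle.dump(d,open(f"{n}0.pkl","wb"))
    cv2.imwrite(f"pics/{n}0.png",d["color"][:,:,::-1]);print({k:v for k,v in d.items() if k!="color"})
E
```

```text
{'clock': 0.0, 'q': array([-1.28398394e+00,  1.26412454e-01, -4.06083552e-02,  1.40537674e+00,
        5.15622992e-06,  1.57082791e+00]), 'qvel': array([ 0.00062176,  0.00085753, -0.00016294,  0.00073679,  0.00082073,
       -0.00161193]), 'tau': array([ 9.88767238e-05, -4.35917509e+01,  3.52922273e+01,  1.72387582e-02,
       -7.61753404e-05, -5.63107321e-06]), 'tool_pos': array([ 148.41872093, -503.20375553,  249.51124564]), 'orientation': array([-2.51531451e+00,  1.88062332e+00,  2.00899063e-03]), 'contact_force': array([-0.0603384 ,  0.60526059,  0.52070889]), 'ft_torque': array([-0.02631175,  0.09043571, -0.06450181]), 'grip_width': 85.50438300388205} 19.0
{'fov_y': 43.58111402693522, 'cx': 282.18326568979853, 'cy': 203.10176214031281, 'dist_coeffs': array([0.0192145, 0.       , 0.       , 0.       , 0.       ]), 'rvec': array([ 0.99862689, -2.28817164,  1.23015672]), 'tvec': array([262.65066714, 303.04122232, 877.92073503])}
{'fov_y': 46.89281106010606, 'cx': 280.1738262968125, 'cy': 210.73349714274443, 'dist_coeffs': array([-0.14209312,  0.        ,  0.        ,  0.        ,  0.        ]), 'rvec': array([ 2.14378205, -2.15488934,  0.11833018]), 'tvec': array([ -65.58871169,  496.21434592, 1100.22074442])}
```

View pics/scene0.png

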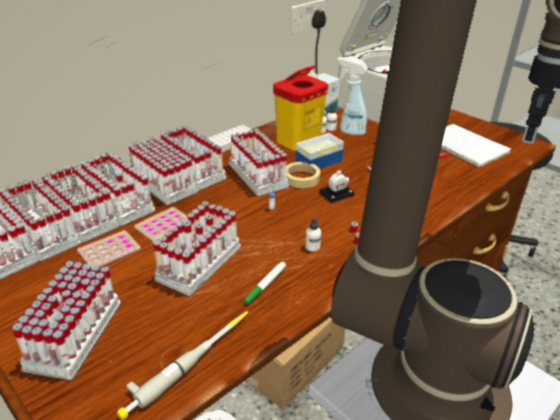

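View pics/top0.png

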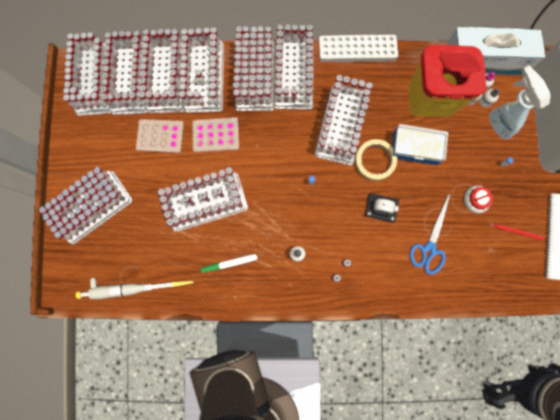

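The half-filled rack is at about (202,198) in the top view and (198,245) in the scene view. The counter is at (383,206) top and (338,186) scene. I'll enlarge both.

```bash
cat > h.py <<'E'
import cv2,pickle,numpy as np
def cam(d):
    f=d["color"].shape[0]/2/np.tan(np.radians(d["fov_y"]/2))
    K=np.array([[f,0,d["cx"]],[0,f,d["cy"]],[0,0,1]]);return K,d["dist_coeffs"],d["rvec"],d["tvec"]
def proj(d,P):
    K,D,r,t=cam(d);return cv2.projectPoints(np.array(P,float).reshape(-1,3),r,t,K,D)[0].reshape(-1,2)
def ray(d,uv,z):
    K,D,r,t=cam(d);n=cv2.undistortPoints(np.array(uv,float).reshape(-1,1,2),K,D).reshape(-1,2)
    R=cv2.Rodrigues(r)[0];C=-R.T@t
    v=np.c_[n,np.ones(len(n))]@R
    return C+v*((z-C[2])/v[:,2])[:,None]
def crop(d,x,y,w,h,s,fn):
    im=d["color"][y:y+h,x:x+w,::-1];im=cv2.resize(im,None,fx=s,fy=s,interpolation=cv2.INTER_CUBIC)
    cv2.imwrite(fn,im)
def load(n):return pickle.load(open(n,"rb"))
E
python3 - <<'E'
from h import *
t=load("top0.pkl");s=load("scene0.pkl")
crop(t,150,160,105,75,7,"pics/c1.png");crop(s,145,195,105,100,6,"pics/c2.png")
a=cv2.resize(t["color"][185:230,350:415,::-1],None,fx=6,fy=6,interpolation=cv2.INTER_CUBIC)
b=cv2.resize(s["color"][160:205,305:370,::-1],None,fx=6,fy=6,interpolation=cv2.INTER_CUBIC)
cv2.imwrite("pics/c3.png",np.hstack([a,b]))
print(ray(t,[[202,198]],95),ray(s,[[198,245]],60),ray(t,[[383,206]],60),ray(s,[[340,178]],65))
E
```

```text
[[517.35183303 104.55476375  95.        ]] [[508.91399656 119.50221559  60.        ]] [[ 501.61392027 -303.56091042   60.        ]] [[ 485.56458775 -293.08540175   65.        ]]
```

View pics/c1.png

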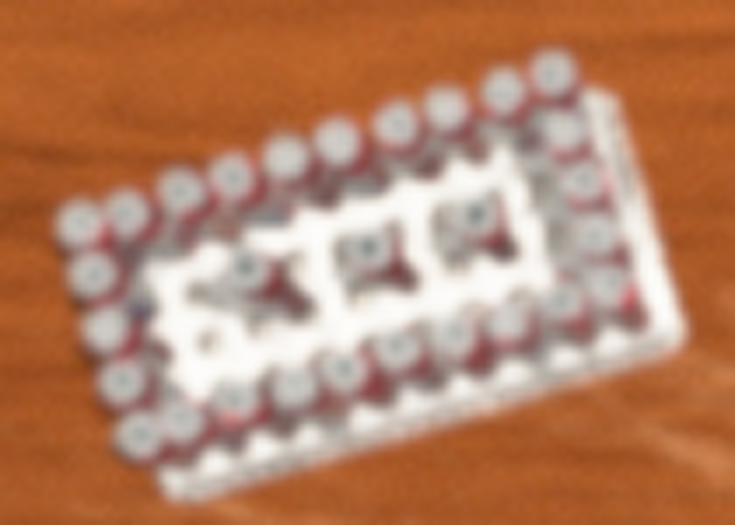

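View pics/c2.png

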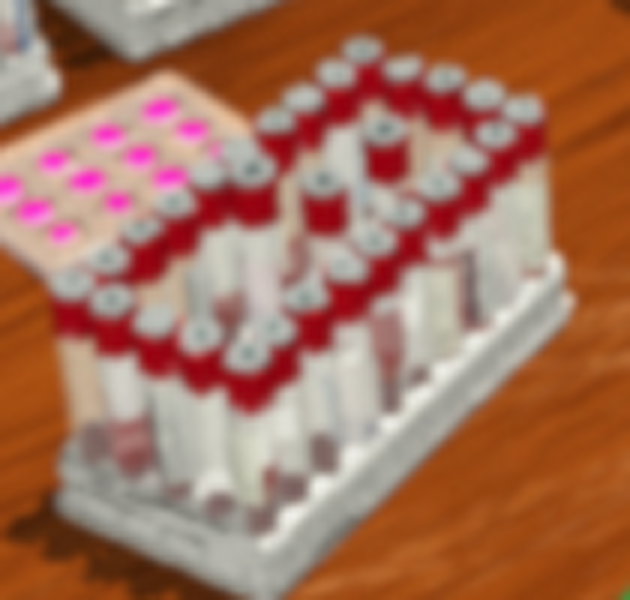

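View pics/c3.png

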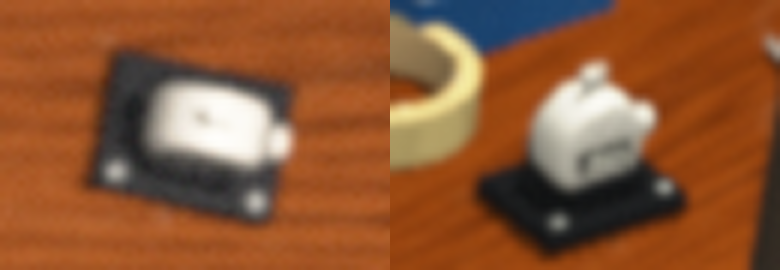

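Run:
```python
from h import *
t=load("top0.pkl");s=load("scene0.pkl")
def P(x,y,ox,oy,k):return [(x+.5)/k-.5+ox,(y+.5)/k-.5+oy]
def tri(a,b):
    M=[]
    o=[]
    for d,p in((t,a),(s,b)):
        K,D,r,tv=cam(d);R=cv2.Rodrigues(r)[0];M.append(np.c_[R,tv]);o.append(cv2.undistortPoints(np.array([[p]],float),K,D).reshape(2,1))
    X=cv2.triangulatePoints(M[0],M[1],*o).ravel();return X[:3]/X[3]
T=[(247,265),(368,247),(478,214)];S=[(253,167),(322,181),(385,127)]
for a,b in zip(T,S):
    pa=P(*a,150,160,7);pb=P(*b,145,195,6)
    print(tri(pa,pb),[ray(t,[pa],z)[0][:2].round(1) for z in(95.5,124)],[ray(s,[pb],z)[0][:2].round(1) for z in(95.5,124)])
# rim corners at z=97
c=[(80,222),(553,72),(612,282),(140,434)]
print(ray(t,[P(*a,150,160,7) for a in c],97).round(1))
# counter foot corners z=12
f=[(118,50),(292,85),(270,220),(92,185)]
F=ray(t,[P(*a,350,185,6) for a in f],12);print(F.round(1),F.mean(0))
f2=[(480-390,185),(553-390,250),(687-390,203),(610-390,135)]
print(ray(s,[P(*a,305,160,6) for a in f2],12).round(1))
print("lever",ray(s,[P(203,70,305,160,6)],70),ray(t,[P(207,115,350,185,6)],70))
print("case",ray(t,[P(207,122,350,185,6)],59))
```

```text
[514.57174614 137.15358988 122.81892151] [array([518.9, 143.1]), array([514.4, 136.9])] [array([547. , 117.2]), array([513.1, 138. ])]
[524.45787335 104.38736784  95.54601425] [array([524.3, 104.3]), array([519.8,  99.2])] [array([524.7, 104.4]), array([491.7, 125.8])]
[534.93833336  69.48720213  96.00555545] [array([534.7,  69.2]), array([529.8,  65. ])] [array([536. ,  69.3]), array([502.6,  92.3])]
[[533.  197.3  97. ]
 [580.1  45.6  97. ]
 [512.3  26.1  97. ]
 [464.8 176.1  97. ]]
[[ 539.8 -281.    12. ]
 [ 525.4 -350.6   12. ]
 [ 471.3 -339.9   12. ]
 [ 485.8 -269.1   12. ]] [ 505.58060822 -310.15525344   12.        ]
[[ 535.  -276.6   12. ]
 [ 480.3 -262.6   12. ]
 [ 466.5 -332.    12. ]
 [ 524.9 -349.2   12. ]]
lever [[ 504.70592252 -308.22791977   70.        ]] [[ 505.39376109 -304.20358525   70.        ]]
case [[ 504.23474883 -306.34222721   59.        ]]
```

Triangulation puts the proud cap at about (514.5, 137.7, 122.8), the +y end of the row. The other two caps came out at 95.5 and 96.0. The lever top is at about (504.8, -308, 70). I'll shut the jaws and move towards the tube at height.

Emit:
drive_tool(
  targets=[
    [[1,1.75,0],0],
    [[2,3.5,0],0],
    [[2,3.5,0],0],
    [[2,3.5,0],0],
    [[2,3.5,0],0],
    [[2,3.5,0],0],
    [[2,3.5,0],0],
    [[2,3.5,0],0],
  ],
  jaw=1,
)

```text
clock: 0.9
tool_pos: [298.8, -233.6, 244.9]
orientation: [-2.503, 1.892, 0.011]
contact_force: [1.0, 0.4, -1.0]
grip_width: -0.3
```

Emit:
drive_tool(
  targets=[
    [[2,3.5,0],0],
    [[2,3.5,0],0],
    [[2,3.5,0],0],
    [[2,3.5,0],0],
    [[2,3.5,0],0],
    [[2,3.5,0],0],
    [[2,3.5,0],0],
    [[0,0,0],0],
  ],
)

```text
clock: 1.7
tool_pos: [442.3, 26.8, 243.0]
orientation: [-2.509, 1.886, 0.012]
contact_force: [-0.1, -0.3, 0.5]
grip_width: 0.3
```

Emit:
drive_tool(
  targets=[
    [[2,3,0],0],
    [[2,3,0],0],
    [[2,3,0],0],
    [[1.2,2,0],0],
    [[0,0,0],0],
    [[0,0,-1],0],
    [[0,0,-1],0],
    [[0,0,0],0],
  ],
)

```text
clock: 2.5
tool_pos: [513.5, 137.6, 218.3]
orientation: [2.507, -1.887, -0.017]
contact_force: [0.2, 0.2, -0.3]
grip_width: 0.0
```

Emit:
drive_tool(
  targets=[
    [[0.1,0,-1.5],0],
    [[0,0,-1.5],0],
    [[0,0,-1.2],0],
    [[0,0,-0.5],0],
    [[0,0,0],0],
  ],
)

```text
clock: 3.0
tool_pos: [512.3, 133.4, 169.9]
orientation: [2.501, -1.893, -0.016]
contact_force: [-0.2, -0.7, 0.2]
grip_width: 0.1
```

Run:
```python
from bench import bot
from h import *
print(bot.get_state()["tool_pos"])
t=bot.get_image("top");s=bot.get_image("scene")
a=cv2.resize(t["color"][160:240,150:250,::-1],None,fx=4,fy=4,interpolation=2)
b=cv2.resize(s["color"][185:265,140:240,::-1],None,fx=4,fy=4,interpolation=2)
cv2.imwrite("pics/p1.png",np.hstack([a,b]))
print(bot.get_state()["clock"])
```

```text
[512.2805406  133.42099244 169.8549366 ]
3.1
```

View pics/p1.png

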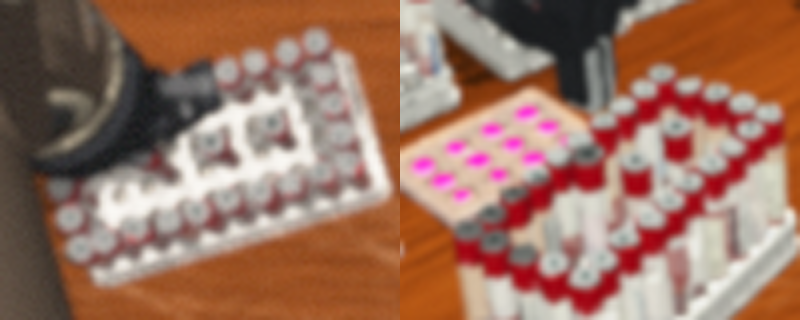

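The shut fingertips hang at about (598,107) in the right panel, above and clear of the proud cap at (586,152). I'll correct the small drift and dwell.

Emit:
drive_tool(
  targets=[
    [[0.2,0.4,-0.3],0],
    [[0,0,0],0],
    [[0,0,0],0],
    [[0,0,0],0],
  ],
)

```text
clock: 3.5
tool_pos: [516.1, 138.6, 169.4]
orientation: [2.505, -1.894, -0.012]
contact_force: [-0.7, 0.4, 0.1]
grip_width: 0.3
```

Run:
```python
from h import *
s=load("scene0.pkl")
for z in(140,148,155): print(z,proj(s,[512,133.4,z]), "tip seen",140+198/4,185+107/4)
```

```text
140 [[188.35277592 215.11935054]] tip seen 189.5 211.75
148 [[188.02028651 211.76253224]] tip seen 189.5 211.75
155 [[187.72684462 208.80119805]] tip seen 189.5 211.75
```

Tip geometry agrees with the picture: tips at about z = 149, cap at 123. Dwelling about 2 s, starting slightly lower.

Emit:
drive_tool(
  targets=[
    [[-0.1,0,-0.3],0],
    [[0,0,0],0],
    [[0,0,0],0],
    [[0,0,0],0],
    [[0,0,0],0],
    [[0,0,0],0],
    [[0,0,0],0],
    [[0,0,0],0],
  ],
)

```text
clock: 4.3
tool_pos: [515.1, 138.6, 166.4]
orientation: [2.505, -1.894, -0.012]
contact_force: [-0.1, 1.4, 0.1]
grip_width: -0.1
```

Emit:
drive_tool(
  targets=[
    [[0,0,0],0],
    [[0,0,0],0],
    [[0,0,0],0],
    [[0,0,0],0],
    [[0,0,0],0],
    [[0,0,0],0],
    [[0,0,0],0],
    [[0,0,0],0],
  ],
)

```text
clock: 5.1
tool_pos: [515.1, 138.6, 166.4]
orientation: [2.505, -1.894, -0.012]
contact_force: [-0.3, 0.2, -0.4]
grip_width: 0.1
```

Emit:
drive_tool(
  targets=[
    [[0,0,0],0],
    [[0,0,0],0],
    [[0,0,0],0],
    [[0,0,0],0],
    [[0,0,0],0],
    [[0,0,0],0],
  ],
)

```text
clock: 5.7
tool_pos: [515.1, 138.6, 166.3]
orientation: [2.505, -1.894, -0.012]
contact_force: [0.5, -0.5, -0.4]
grip_width: 0.0
```

Emit:
drive_tool(
  targets=[
    [[0,0,-0.5],0],
    [[0,0,-0.5],0],
    [[0,0,-0.4],0],
    [[0,0,-0.3],0],
    [[0,0,-0.3],0],
    [[0,0,-0.3],0],
    [[0,0,-0.3],0],
    [[0,0,0],0],
  ],
)

```text
clock: 6.5
tool_pos: [514.9, 138.6, 137.9]
orientation: [2.505, -1.894, -0.012]
contact_force: [-0.5, -1.2, 0.3]
grip_width: 0.2
```

Emit:
drive_tool(
  targets=[
    [[0,0,-0.3],0],
    [[0,0,-0.3],0],
    [[0,0,-0.3],0],
  ],
)

```text
clock: 6.8
tool_pos: [515.2, 138.6, 129.5]
orientation: [-2.506, 1.895, 0.01]
contact_force: [-1.5, -0.5, 3.0]
grip_width: -0.1
```

Contact: about 3 N, consistent with sliding. I'll continue gently.

Emit:
drive_tool(
  targets=[
    [[0,0,-0.3],0],
    [[0,0,-0.3],0],
    [[0,0,-0.3],0],
  ],
)

```text
clock: 7.1
tool_pos: [515.2, 138.6, 120.0]
orientation: [-2.505, 1.895, 0.01]
contact_force: [-1.8, 0.3, 3.4]
grip_width: -0.2
```

Emit:
drive_tool(
  targets=[
    [[0,0,-0.2],0],
    [[0,0,-0.2],0],
  ],
)

```text
clock: 7.3
tool_pos: [515.2, 138.6, 115.4]
orientation: [-2.506, 1.895, 0.01]
contact_force: [-1.1, -0.5, 3.3]
grip_width: -0.0
```

Emit:
drive_tool(
  targets=[
    [[0,0,-0.1],0],
    [[0,0,-0.1],0],
  ],
)

```text
clock: 7.5
tool_pos: [515.6, 138.8, 114.4]
orientation: [-2.505, 1.894, 0.009]
contact_force: [-4.6, -0.7, 16.0]
grip_width: -0.4
```

Hard stop at TCP z = 114.4 with 16 N, so the tips are at 95.4 and the tube is home. Holding briefly, then going up.

Emit:
drive_tool(
  targets=[
    [[0,0,0],0],
    [[0,0,0],0],
    [[0,0,0],0],
  ],
)

```text
clock: 7.8
tool_pos: [515.8, 138.8, 114.6]
orientation: [-2.504, 1.894, 0.008]
contact_force: [-0.4, -0.1, 3.8]
grip_width: -0.3
```

Emit:
drive_tool(
  targets=[
    [[0,0,0.5],0],
    [[0,0,1],0],
    [[0,0,2],0],
    [[0,0,3],0],
    [[0,0,3],0],
    [[0,0,0],0],
  ],
)

```text
clock: 8.4
tool_pos: [514.3, 138.4, 213.2]
orientation: [2.505, -1.894, -0.012]
contact_force: [0.6, 0.4, 0.1]
grip_width: 0.1
```

Emit:
drive_tool(
  targets=[
    [[0,-2,0],0],
    [[0,-4,0],0],
    [[0,-4,0],0],
    [[0,-4,0],0],
    [[0,-4,0],0],
    [[0,-4,0],0],
    [[0,-4,0],0],
    [[0,0,0],0],
  ],
)

```text
clock: 9.2
tool_pos: [513.5, -129.3, 213.6]
orientation: [-2.511, 1.888, 0.011]
contact_force: [-0.2, 0.3, -0.1]
grip_width: -0.4
```

Run:
```python
from bench import bot
from h import *
t=bot.get_image("top");s=bot.get_image("scene")
a=cv2.resize(t["color"][160:240,150:250,::-1],None,fx=4,fy=4,interpolation=2)
b=cv2.resize(s["color"][185:285,145:245,::-1],None,fx=4,fy=4,interpolation=2)[:320]
cv2.imwrite("pics/p2.png",np.hstack([a,b]))
```

```text
(no output)
```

View pics/p2.png

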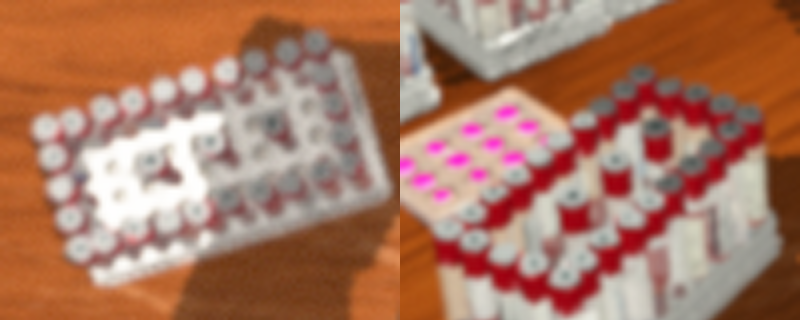

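The three middle-row caps, at (573,195), (617,160) and (656,127) in the right panel, now line up at one height. On to the counter.

Emit:
drive_tool(
  targets=[
    [[-0.1,-3,0],0],
    [[-0.1,-4,0],0],
    [[-0.1,-4,0],0],
    [[-0.2,-3.5,0],0],
    [[-0.2,-2,0],0],
    [[0,-1,0],0],
    [[0,0,0],0],
    [[0,0,0],0],
  ],
)

```text
clock: 10.1
tool_pos: [508.8, -295.9, 212.8]
orientation: [-2.524, 1.861, 0.018]
contact_force: [-1.2, 0.1, -0.2]
grip_width: 0.0
```

Emit:
drive_tool(
  targets=[
    [[-0.4,-1.2,0],0],
    [[0,0,-1],0],
    [[0,0,-2.5],0],
    [[0,0,-2.5],0],
    [[0,0,-2],0],
    [[0,0,-1],0],
    [[0,0,0],0],
  ],
)

```text
clock: 10.8
tool_pos: [504.9, -303.5, 118.6]
orientation: [-2.529, 1.852, 0.016]
contact_force: [-0.2, 0.8, -0.6]
grip_width: -0.1
```

Emit:
drive_tool(
  targets=[
    [[0,-0.4,-0.5],0],
    [[0,0,-0.5],0],
    [[0,0,0],0],
  ],
)

```text
clock: 11.1
tool_pos: [505.7, -307.9, 109.7]
orientation: [-2.53, 1.852, 0.013]
contact_force: [-0.0, -0.0, -0.0]
grip_width: 0.2
```

Run:
```python
from bench import bot
from h import *
t=bot.get_image("top");s=bot.get_image("scene")
a=cv2.resize(t["color"][170:240,345:425,::-1],None,fx=5,fy=5,interpolation=2)
b=cv2.resize(s["color"][140:210,300:380,::-1],None,fx=5,fy=5,interpolation=2)
cv2.imwrite("pics/p3.png",np.hstack([a,b]))
print(bot.get_state()["tool_pos"])
```

```text
[ 505.97047944 -308.11699894  110.27763087]
```

View pics/p3.png

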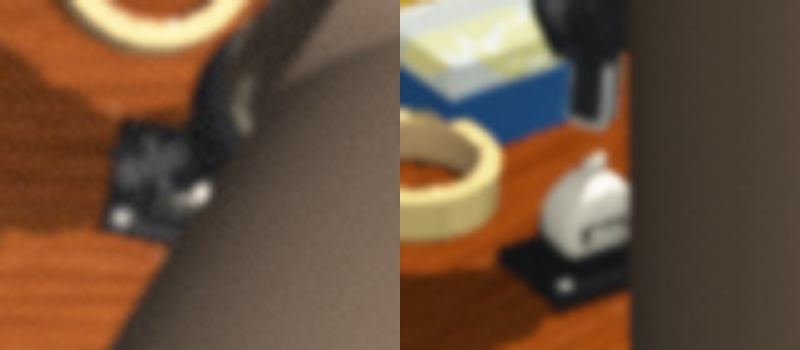

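The tips at (595,125) are right above the lever at (596,158). Descending.

Emit:
drive_tool(
  targets=[
    [[-0.1,0,-0.5],0],
    [[0,0,-0.5],0],
    [[0,0,-0.4],0],
    [[0,0,-0.2],0],
    [[0,0,0],0],
  ],
)

```text
clock: 11.7
tool_pos: [505.3, -308.4, 93.9]
orientation: [-2.529, 1.852, 0.008]
contact_force: [-0.4, -0.1, 0.1]
grip_width: 0.1
```

Emit:
drive_tool(
  targets=[
    [[0,0,-0.2],0],
    [[0,0,-0.2],0],
  ],
)

```text
clock: 11.9
tool_pos: [505.5, -308.5, 89.9]
orientation: [-2.529, 1.851, 0.008]
contact_force: [-0.1, 0.6, -0.5]
grip_width: -0.2
```

Emit:
drive_tool(
  targets=[
    [[0,0,-0.2],0],
    [[0,0,-0.2],0],
  ],
)

```text
clock: 12.1
tool_pos: [505.6, -308.5, 86.0]
orientation: [-2.529, 1.852, 0.007]
contact_force: [-1.6, 0.5, 4.5]
grip_width: -0.2
```

Emit:
drive_tool(
  targets=[
    [[0,0,-0.2],0],
  ],
)

```text
clock: 12.2
tool_pos: [505.6, -308.6, 84.6]
orientation: [-2.529, 1.852, 0.006]
contact_force: [-3.0, 1.7, 7.1]
grip_width: 0.1
```

Emit:
drive_tool(
  targets=[
    [[0,0,-0.15],0],
    [[0,0,-0.15],0],
    [[0,0,-0.1],0],
    [[0,0,-0.1],0],
    [[0,0,-0.1],0],
  ],
)

```text
clock: 12.7
tool_pos: [505.5, -308.5, 84.5]
orientation: [-2.529, 1.851, -0.001]
contact_force: [-3.3, 1.3, 7.6]
grip_width: 0.0
```

Emit:
drive_tool(
  targets=[
    [[0,0,-0.25],0],
    [[0,0,-0.25],0],
    [[0,0,-0.2],0],
  ],
)

```text
clock: 13.0
tool_pos: [505.5, -308.6, 84.1]
orientation: [-2.529, 1.851, -0.008]
contact_force: [-4.7, 3.2, 12.9]
grip_width: -0.2
```

The force rose to 13 N with almost no further travel, so the lever is at its stop. Releasing.

Emit:
drive_tool(
  targets=[
    [[0,0,0.3],0],
    [[0,0,0.6],0],
    [[0,0,1.5],0],
    [[0,0,3],0],
    [[0,0,4],0],
    [[0,0,3],0],
    [[0,0,0],0],
  ],
)

```text
clock: 13.7
tool_pos: [504.3, -307.7, 212.3]
orientation: [-2.529, 1.851, -0.005]
contact_force: [0.8, -0.9, 0.0]
grip_width: -0.2
```

Emit:
drive_tool(
  targets=[
    [[-3,0,0],0],
    [[-4,0,0],0],
    [[-4,0,0],0],
    [[-4,0,0],0],
    [[-3,0,0],0],
    [[0,0,0],0],
    [[0,0,0],0],
  ],
)

```text
clock: 14.4
tool_pos: [319.3, -306.6, 207.6]
orientation: [-2.53, 1.849, -0.002]
contact_force: [0.5, 0.3, -0.2]
grip_width: -0.1
```

Run:
```python
from bench import bot
from h import *
t=bot.get_image("top");s=bot.get_image("scene")
cv2.imwrite("pics/f_top.png",t["color"][:,:,::-1]);
b=cv2.resize(s["color"][150:300,140:380,::-1],None,fx=3.3,fy=3.3,interpolation=2)
cv2.imwrite("pics/f_scene.png",b)
print(bot.get_state()["tool_pos"],bot.get_state()["contact_force"])
```

```text
[ 319.96651969 -306.60815134  207.57333133] [-0.39422197 -0.4516822  -0.08589833]
```

View pics/f_scene.png

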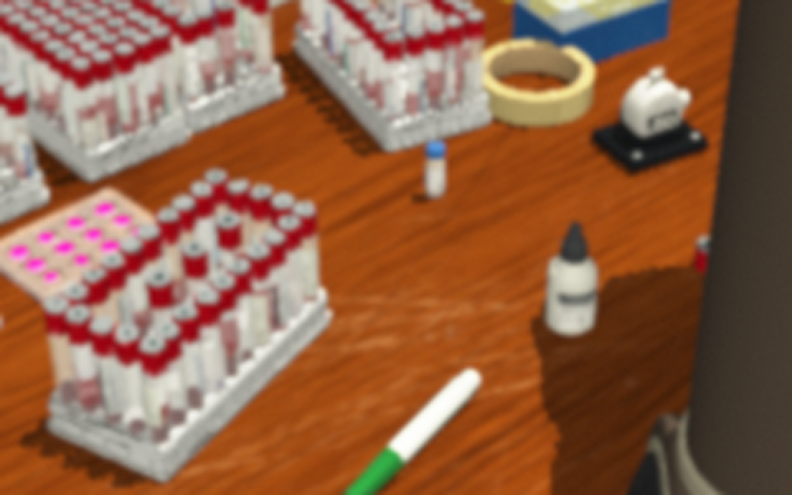

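View pics/f_top.png

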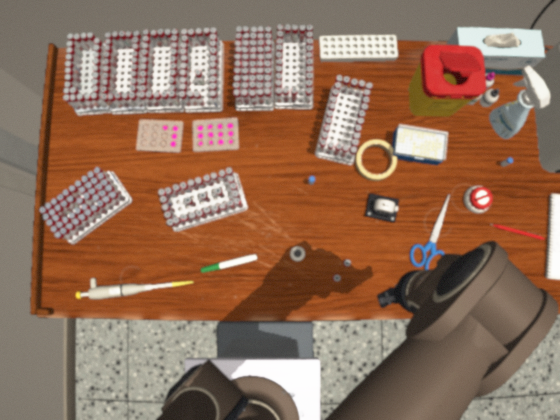

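The three caps are level, at (160,280), (195,252) and (229,222) in the scene crop. The lever is back up at (656,75). The bottle, vial and marker look unmoved, and the arm is clear of everything. Handing in.

```bash
python3 -c "
from bench import bot
print(bot.job_done())"
```

```text
the job is handed in; nothing more can be done
None
```

The job is done and handed in at about 14.5 s of the 56 s allowed; no verdict is reported.

- **Pointing:** I found the proud tube at the +y end of the middle row, with its cap at about (515, 138, 123) mm. I held the shut fingertips about 24 mm above it for a little over 2 s without contact.
- **Pressing:** The tube slid at about 3 to 4 N and met a hard stop at 16 N with the fingertips at z = 95.4 mm, which matches the seated height of 95.5 mm.
- **Counter:** I pressed the lever down about 4.5 to 4.9 mm, reaching 13 N at its stop, then released it.

In the last pictures the three caps look level, the lever is up, and the bottle, vial and marker appear where they were. These final checks were by eye only. The arm was clear of everything with contact forces near zero. No check failed or disagreed.

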